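# Two-speed blow-off of a clamped brass hinge

### The job

Gently lay the cordless blow gun in the pin nest of the blow-off stand, same side up as now and nozzle towards the brass hinge in the little vise, keeping off its trigger until it lies fully down in the nest and you have let go of it. Then take it again across the back of the handle and the trigger: squeeze to the pressure point and stay there for a good second (gentle air, second stage not engaged), then squeeze on through the pressure point right to the stop and hold for another good second (full air). Let go so the trigger springs right back, leave the gun lying in the nest, and leave the other things on the bench where they are.

Things in the scene. Friction and masses are not known exactly. Their poses are not given: they have to be found in the camera images.
- gun_barrel (a point): Loose cordless blow gun (pistol, 190 mm long, 0.3 to 0.6 kg) lying on its side: middle of the front part of its teal housing, 22 mm above the underside, where to carry it. Axes: x to the nozzle, y away from the handle, z up. The housing, 42 mm wide (y), 44 tall, runs from 102 mm behind this point to 23 ahead; then a black nozzle, 24 tapering to 16 mm thick, 65 long
- gun: The same gun; origin level with its underside, 52 mm behind gun_barrel; same axes. Black handle, x -41 to -13 mm, 32 mm thick, leaves the housing towards -y; teal battery foot at its end, x -57 to 3, y -105 to -130 mm, 44 mm thick. Orange trigger ahead of the handle, x 7 to 19, y -30 to -78 mm. Centre of mass about x 22, y -23 mm
- gun_pinch (a point): The same gun: midway between the back of the handle and the front of the released trigger, 22 mm above the underside, 63 mm behind and 54 to -y of gun_barrel; same axes. The back is 30 mm behind this point, the trigger's front 30 mm ahead: 60 mm apart, 53 at the pressure point, 46 at the stop. The trigger is 48 mm long (y, this point at its middle), 26 thick (z)
- nest_barrel (a point): Where gun_barrel is when the gun lies properly in the nest, 62 mm above the bench; same axes as the gun then has
- nest_pinch (a point): Where gun_pinch is when the gun lies properly in the nest; 63 mm behind and 54 mm to -y of nest_barrel, same height and axes
- stand: Stand fixed to the bench; origin on the bench, 52 mm behind nest_barrel; same axes. Grey plate, x -85 to 260, y -165 to 55 mm, 10 thick. Rubber rails, tops 40 mm above the bench, carry the gun: one under the housing, 34 mm wide (y), one under the battery foot; only the plate lies under handle and trigger. Vise with upright brass hinge at x 177 to 253, up to 106 mm high
- nest_pins (a point): On the stand, between the two pins at the nozzle, at their tops. Six round-topped brass pins, 12 mm thick, reach 58 mm above the bench, 18 above the rails. In the stand's axes (mm) at x 88 y 22, x 88 y -22 (either side of the nozzle's root), x -35 y 31, x 0 y 31 (beside the housing), x -63 y 0 (behind it), x -27 y -140 (past the foot). Play about 4 mm across, 7 along
- first_stage (a joint): Take-up travel of the trigger, m: 0 released, 0.007 at the pressure point. Light spring, 1.5 N at the start, 3 N at 0.007; springs back
- second_stage (a joint): Further travel beyond the pressure point, m: 0 not engaged, 0.007 at the stop. Starts to move only above 12 N, 17 N at the stop; springs back. A yellow tab on top of the housing moves back with it
- pin_vise: bystander: steel pin vise, 90 mm long, 13 mm thick, lying on the stand's base plate at the handle side, ahead of the trigger; origin under its middle
- solder_spool: bystander: aluminium spool, 44 mm across, 30 mm tall, standing on the bench beside the gun; origin at the centre of its underside
- dish: bystander: shallow aluminium dish, 68 mm across, 16 mm tall; origin at the centre of its underside
- tweezers: bystander: teal tweezers, 160 mm long, lying flat; origin under the middle
- flux_jar: bystander: amber jar, 60 mm across, 70 mm tall; origin at the centre of its underside
- bench_brush: bystander: bench brush lying on the bench; origin at its underside
Things that resemble listed ones, but are neither listed nor needed, are in the scene too. What is meant by the gun is not green or pink, and is the larger of those in its own colour.

How it is judged:
On the way, in this order (a step that is already met when the one before it is completed fails the run):
1. the gun lies fully down in the nest, let go, trigger out (horizontal distance between gun_barrel and nest_barrel below 0.015 m and horizontal distance between gun_pinch and nest_pinch below 0.015 m and z of each of gun_barrel, gun_pinch in the frame of nest_barrel below 0.006 m and contact force between the fingers and gun below 0.2 N and value of joint first_stage below 0.002 m), for 0.2 s.
2. trigger held at the pressure point, second stage not engaged (horizontal distance between gun_barrel and nest_barrel below 0.015 m and horizontal distance between gun_pinch and nest_pinch below 0.015 m and z of each of gun_barrel, gun_pinch in the frame of nest_barrel below 0.006 m and value of joint first_stage above 0.005 m and value of joint second_stage below 0.0015 m), for 0.7 s.
3. trigger held through into the second stage, at its stop (horizontal distance between gun_barrel and nest_barrel below 0.015 m and horizontal distance between gun_pinch and nest_pinch below 0.015 m and z of each of gun_barrel, gun_pinch in the frame of nest_barrel below 0.006 m and value of joint second_stage above 0.0055 m), for 0.7 s.
At the end, for the whole second after the job is handed in: the gun lies at rest in the nest (both points within 15 mm of their nest points, and no more than 6 mm above them), the fingers are off it, and both trigger stages are back within 1 mm of zero (horizontal distance between gun_barrel and nest_barrel below 0.015 m and horizontal distance between gun_pinch and nest_pinch below 0.015 m and z of each of gun_barrel, gun_pinch in the frame of nest_barrel below 0.006 m and contact force between the fingers and gun below 0.2 N and value of joint each of first_stage, second_stage below 0.001 m and linear speed of gun below 0.02 m/s); the robot touches nothing.
It fails at once if trigger pressed (over 3 mm) while the gun is not in the nest (value of joint first_stage above 0.003 m and (distance between gun_barrel and nest_barrel above 0.025 m or distance between gun_pinch and nest_pinch above 0.025 m)).
It fails at once if the gun dropped (let go and falling faster than 0.6 m/s, some 20 mm) (contact force between the fingers and gun below 0.2 N and linear speed of gun above 0.6 m/s).
It fails at once if a bystander moved by more than 30 mm (distance of any of pin_vise, solder_spool, dish, tweezers, flux_jar, bench_brush from where it was at the start of the episode above 0.03 m).
It also fails if it takes over 59 s, if anything falls off the work surface, if the arm or the gripper's body presses on something with over 40 N, if the wrist force passes 120 N, or if a joint passes its speed limit or range.

### The arm

A 6-joint arm with a two-finger parallel gripper is mounted at the origin on the work surface. World frame = base frame: x ahead of the robot, y to its left, z up, the work surface at z = 0. Lengths are in m, angles in rad, forces in N, time in s.
With the tool pointing down it reaches from about 0.2 to 0.875 m from the base axis. Payload 3.4 kg.
Tool frame: the origin (TCP) lies between the finger pads; the fingertips stand 14 mm ahead of it and the grasp point (between the pads) lies 5 mm behind it (env.tip_reach is the z of the fingertips in the tool frame, in m); z points along the fingers, y is the direction in which the jaws open and shut (so a half turn about z gives the same grasp; the last joint's range is limited). The gripper opens to 94 mm and grips with 3 to 60 N. Pads are 16 mm wide; open, the fingers measure 119 mm over their backs; the gripper's body (75 mm by 177 mm) begins 78 mm behind the grasp point.
Start: joints at [1.187, 0.276, 1.505, -0, 1.361, -0.121], TCP at [0.149, 0.555, 0.189] pointing down, gripper open.
Joint ranges: [-2.89, 2.89], [-0.75, 2.08], [0.22, 2.7], [-1.18, 4.32], [0.11, 2.71], [-2.7, 2.7]. Speed limits (rad/s): [2.57, 2.57, 3.14, 3.14, 3.14, 3.14].

### API

Orientations are given as a 3x3 rotation matrix whose columns are the frame's x, y, z axes.
In Python, from station import sensors, cams, workorder, env gives the robot as it stands.
- The arm moves only by the tool carry_out, never from a script. Its argument "deltas" is a list of rows, each a list of 3 entries, a list of its own where there are three numbers: the finger opening in cm, from 0 to 9.4, then the shift along the world's x, y, z in cm, then the turn, a rotation vector about the world's x, y, z in degrees. In form: [[hand, [dx, dy, dz], [wx, wy, wz]], ...]. A call has 1 to 12 rows; each row shifts and turns the commanded pose from where the row before left it; what a row does not reach is not made up. A row lasts 1/12 s, in which the tool goes at most 41.7 mm and 7.16 degrees, less where a joint would pass 70% of its speed; a pose out of reach is approached as far as the arm can. A call is refused whole if a number of a shift passes 4.17 or a number of a turn 7.16, either way. A call with a gripper value outside its range is refused whole. The fingers move at their own pace and stop on an object; "grip_force" is the grip in N (left out, the last holds). Time passes only in rows, so rows that do not move let the fingers close. It gives the time, the measured TCP pose, the force and the opening at its end, in the units of the state.
- sensors.get_state(): the state, without advancing time (a new reading comes with each control period).
- cams.camera(name): name is "scene" or "top" or "wrist"; returns a dict with "pixels" (420x560x3 uint8, blue, green, red), "mtx" (3x3 intrinsics, pixels), "pose" (4x4, takes a point from camera to world coordinates). Camera axes: x right, y up, looking along -z (the intrinsics and any distortion apply to the point x, -y, -z); pixel columns grow to the right and rows downward; lengths in m; the calibration is good to about 2 mm. A picture is of the moment at which its call begins. There is no depth.
- workorder.close_job(): hands the job in, once; it reports no verdict.
Trained networks look in the newest picture that a camera, given by its name, has taken for a name from the list of things; names that differ only in an ending like _2 or _b are one class to them, and where a whole thing is asked for, a point or a joint stands for the part that bears it (a point fixed in the world has none). Each returns a list of dicts, best first, with "confidence" (0 to 1); they miss things now and then, are a little off and sometimes report something else, mostly with a low value. They report only what shows in the picture. A call takes as long as a camera call. They do not tell look-alikes from the thing itself.
- cams.find_in(camera, thing): "rect" ([left, top, right, bottom] in pixels, round what is visible of it).
- cams.mark_of(camera, thing): "xy" ([column, row] in pixels: a listed point, or the origin of a listed thing).
The state is a dict: "time_s": time; "q": joint angles; "qvel": joint speeds; "joint_torque": joint torques, N m; "ee_pos": TCP position; "tool_rot": TCP orientation; "force": force on the tool from outside, world axes, zero at the start; "torque": the same for the moment, N m; "gripper_width": opening from 0.0 (shut) to 1.0 (fully open).
Only numpy, scipy, OpenCV 4.12 (cv2) and the standard library are available. Lean on these libraries where they do the work, as an engineer would, in place of code of your own. Each camera call takes 0.05 s, during which the arm holds its last target. There are 200 camera calls.

## Working session

There is one attempt and no reset: what is moved stays moved. The work goes in short steps, Python scripts to look and compute and a tool call to move; the robot and the scene stay as the last step left them, time stands still between calls to the robot, and variables do not carry over. Pictures are saved under pics/ and viewed, about 8 in all and at most 12, crops included, and the job is handed in when it is done.

Besides the shell and the picture viewer there is one more tool, called as a command line: name --argument value ..., lists and objects as JSON in quotes. carry_out: Moves the arm, as the interface text tells. Its arguments: {"type":"object","properties":{"deltas":{"type":"array"},"grip_force":{"type":"number"}},"required":["deltas"]}

```bash
mkdir -p pics; cat > h.py <<'E'
from station import sensors, cams, workorder, env
import numpy as np, cv2
def ray(c,p):
    d=np.linalg.inv(c['mtx'])@[p[0],p[1],1.]; d=np.array([d[0],-d[1],-d[2]])
    return c['pose'][:3,3], c['pose'][:3,:3]@d/np.linalg.norm(d)
def tri(rs):
    A=np.zeros((3,3));b=np.zeros(3)
    for o,d in rs:
        P=np.eye(3)-np.outer(d,d);A+=P;b+=P@o
    x=np.linalg.solve(A,b); return x,[np.linalg.norm(np.cross(x-o,d)) for o,d in rs]
def atz(c,p,z):
    o,d=ray(c,p);return o+d*(z-o[2])/d[2]
def proj(c,X):
    q=np.linalg.inv(c['pose'])@np.append(X,1);q=c['mtx']@[q[0],-q[1],-q[2]];return q[:2]/q[2]
E
python3 - <<'E'
from h import *
s=sensors.get_state();print(s)
for n in ['scene','top']:
    c=cams.camera(n);cv2.imwrite(f'pics/{n}0.png',c['pixels']);print(n,c['pose'].round(3).tolist(),c['mtx'].round(1).tolist())
    for t in ['gun_barrel','gun','gun_pinch','nest_barrel','nest_pinch','stand','nest_pins','pin_vise','solder_spool','dish','tweezers','flux_jar','bench_brush']:
        print(t,[(np.round(r['xy']).tolist(),round(r['confidence'],2)) for r in cams.mark_of(n,t)[:4]])
E
```

```text
{'time_s': 0.0, 'q': array([ 1.18699258e+00,  2.76563000e-01,  1.50614534e+00, -5.12487124e-06,
        1.36068607e+00, -1.21021250e-01]), 'qvel': array([-0.00115234,  0.00023045,  0.00031376,  0.0010299 ,  0.00074788,
        0.00103038]), 'joint_torque': array([-5.43752299e-05, -4.04578221e+01, -2.37222093e+01,  7.02295359e-02,
        3.40586447e-02, -1.29671739e-04]), 'ee_pos': array([0.14915611, 0.55468665, 0.18791816]), 'tool_rot': array([[-9.65671119e-01,  2.59766896e-01, -6.70021454e-04],
       [ 2.59767673e-01,  9.65669694e-01, -1.67255244e-03],
       [ 2.12545656e-04, -1.78918550e-03, -9.99998377e-01]]), 'force': array([ 0.28855874,  0.84346773, -0.26334145]), 'torque': array([-0.05098091,  0.04416441, -0.02680045]), 'gripper_width': 1.0011433039663835}
scene [[-0.655, -0.408, 0.636, 1.139], [0.755, -0.333, 0.564, 0.572], [-0.018, 0.85, 0.527, 0.637], [0.0, 0.0, 0.0, 1.0]] [[412.2, 0.0, 283.9], [0.0, 412.2, 210.8], [0.0, 0.0, 1.0]]
gun_barrel [([460.0, 240.0], 0.9), ([289.0, 178.0], 0.89), ([224.0, 216.0], 0.78), ([147.0, 252.0], 0.78)]
gun [([132.0, 265.0], 0.94), ([452.
[... 824 characters left out ...]
3), ([153.0, 296.0], 0.92), ([335.0, 290.0], 0.88), ([337.0, 120.0], 0.84)]
gun [([339.0, 292.0], 0.98), ([335.0, 109.0], 0.79), ([163.0, 312.0], 0.69), ([334.0, 215.0], 0.55)]
gun_pinch [([345.0, 274.0], 0.86), ([350.0, 211.0], 0.85), ([178.0, 300.0], 0.66), ([328.0, 108.0], 0.57)]
nest_barrel [([200.0, 182.0], 0.62)]
nest_pinch [([225.0, 198.0], 0.67)]
stand [([206.0, 200.0], 0.8)]
nest_pins [([197.0, 171.0], 0.79)]
pin_vise [([230.0, 164.0], 0.62)]
solder_spool [([354.0, 171.0], 0.74)]
dish [([269.0, 248.0], 0.85), ([199.0, 175.0], 0.35)]
tweezers [([122.0, 234.0], 0.47)]
flux_jar [([416.0, 171.0], 0.73)]
bench_brush [([426.0, 233.0], 0.59), ([328.0, 196.0], 0.46), ([351.0, 211.0], 0.16)]
```

View pics/scene0.png

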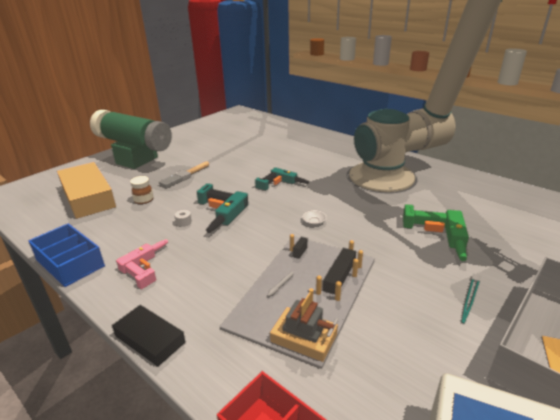

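View pics/top0.png

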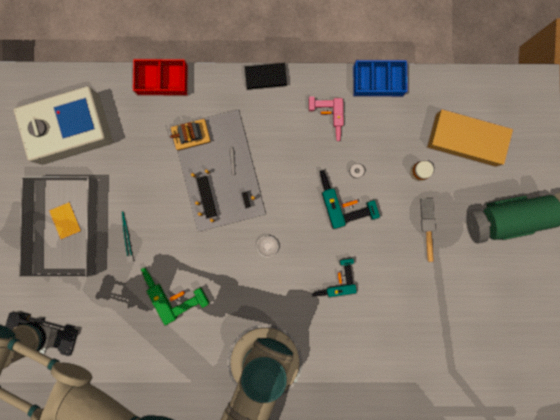

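The two pictures show these candidates. In the top view: large teal gun at (333,200), small teal gun at (343,285), green at (165,300), pink at (335,115). In the scene view, in the same order: (225,210), (280,180), (440,225), (145,258). The description fits the large teal gun. Its nozzle points up in the top view (+x), with the handle to the right. The nest is at top (205,195) and the vise at (190,133).

```bash
python3 - <<'E'
from h import *
T=cams.camera('top');S=cams.camera('scene')
def near(n,t,p): 
    r=[x['xy'] for x in cams.mark_of(n,t)]; r=[x for x in r if np.hypot(x[0]-p[0],x[1]-p[1])<45]; return r[0] if r else None
for t,pt,ps,z in [('gun_barrel',(330,197),(225,212),.022),('gun_pinch',(350,211),(222,201),.022),('gun',(335,212),(235,214),0),('nest_barrel',(200,182),(332,266),.062),('nest_pinch',(225,198),(321,247),.062),('stand',(206,200),(341,276),0),('nest_pins',(197,171),(326,281),.058),('pin_vise',(230,164),(280,286),.01),('solder_spool',(354,171),(186,222),0)]:
    a,b=near('top',t,pt),near('scene',t,ps)
    print(t,a,b)
    if a is not None and b is not None:
        x,e=tri([ray(T,a),ray(S,b)]);print('  tri',x.round(3),np.round(e,4))
    if a is not None: print('  top@z',atz(T,a,z).round(3))
    if b is not None: print('  sc@z',atz(S,b,z).round(3))
im=np.hstack([cv2.resize(T['pixels'][150:240,165:405],None,fx=3.2,fy=3.2,interpolation=3)]);im2=cv2.resize(S['pixels'][160:320,170:390],None,fx=2,fy=2)
o=np.zeros((290+310,770,3),np.uint8);o[:288,:768]=im;o[288:598,:440]=im2[:310];cv2.imwrite('pics/crop1.png',o)
E
```

```text
gun_barrel [330.3, 196.6] [224.1, 212.2]
  tri [ 0.515 -0.206  0.027] [0.0005 0.0005]
  top@z [ 0.515 -0.207  0.022]
  sc@z [ 0.509 -0.214  0.022]
gun_pinch [354.0, 209.6] [222.7, 198.8]
  tri [ 0.469 -0.275  0.025] [0.0071 0.0071]
  top@z [ 0.474 -0.281  0.022]
  sc@z [ 0.461 -0.274  0.022]
gun [333.1, 215.8] [238.4, 212.1]
  tri [ 0.455 -0.217 -0.006] [0.0012 0.0012]
  top@z [ 0.455 -0.218  0.   ]
  sc@z [ 0.46 -0.21  0.  ]
nest_barrel [200.0, 181.1] [335.8, 264.3]
  tri [0.556 0.196 0.076] [0.002 0.002]
  top@z [0.559 0.197 0.062]
  sc@z [0.54  0.189 0.062]
nest_pinch [223.7, 201.1] [322.6, 244.7]
  tri [0.498 0.123 0.06 ] [0.001 0.001]
  top@z [0.498 0.124 0.062]
  sc@z [0.501 0.124 0.062]
stand [208.6, 198.7] [341.2, 275.5]
  tri [0.507 0.18  0.003] [0.0033 0.0033]
  top@z [0.509 0.177 0.   ]
  sc@z [0.502 0.181 0.   ]
nest_pins [196.2, 169.1] [325.2, 280.4]
  tri [0.597 0.206 0.064] [0.0033 0.0033]
  top@z [0.596 0.209 0.058]
  sc@z [0.594 0.199 0.058]
pin_vise [231.8, 162.0] [281.5, 287.6]
  tri [0.625 0.104 0.004] [0.0002 0.0002]
  top@z [0.625 0.104 0.01 ]
  sc@z [0.63  0.108 0.01 ]
solder_spool [352.5, 171.4] [187.0, 225.7]
  tri [ 0.596 -0.28  -0.007] [0.0018 0.0018]
  top@z [ 0.597 -0.28   0.   ]
  sc@z [ 0.601 -0.269  0.   ]
```

View pics/crop1.png

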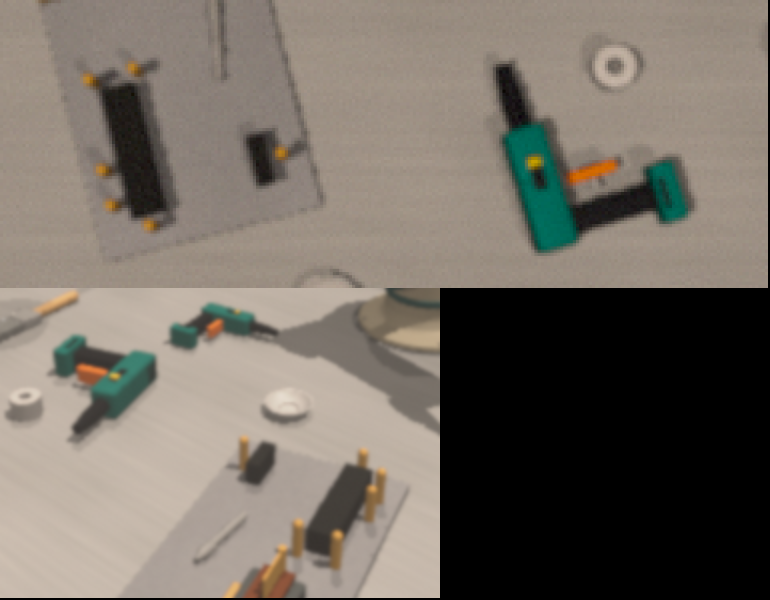

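The crop confirms the choice: full-size teal gun with an orange trigger, yaw about +16°. The nest yaw is about +13°. I'm moving above the gun.

carry_out --deltas '[[9.4,[1.5,-3.2,0.2],[0,0,1.3]],[9.4,[1.5,-3.2,0.2],[0,0,1.3]],[9.4,[1.5,-3.2,0.2],[0,0,1.3]],[9.4,[1.5,-3.2,0.2],[0,0,1.3]],[9.4,[1.5,-3.2,0.2],[0,0,1.3]],[9.4,[1.5,-3.2,0.2],[0,0,1.3]],[9.4,[1.5,-3.2,0.2],[0,0,1.3]],[9.4,[1.5,-3.2,0.2],[0,0,1.3]],[9.4,[1.5,-3.2,0.2],[0,0,1.3]],[9.4,[1.5,-3.2,0.2],[0,0,1.3]],[9.4,[1.5,-3.2,0.2],[0,0,1.3]],[9.4,[1.5,-3.2,0.2],[0,0,1.3]]]'

```text
time_s: 3.4
ee_pos: [0.3297, 0.1697, 0.2132]
tool_rot: [[-1.0, -0.011, 0.001], [-0.011, 1.0, 0.0], [-0.001, 0.0, -1.0]]
force: [0.4, 0.1, -0.1]
gripper_width: 1.003
```

```bash
python3 - <<'E'
from h import *
c=cams.camera('wrist');s=sensors.get_state();print(s['ee_pos'],s['q'],c['pose'].round(3).tolist(),c['mtx'][0])
for t in ['nest_barrel','nest_pinch','stand','nest_pins']: print(t,[(np.round(r['xy'],1).tolist(),round(r['confidence'],2)) for r in cams.mark_of('wrist',t)[:3]])
cv2.imwrite('pics/w1.png',c['pixels'])
E
```

```text
[0.33321263 0.1638816  0.21356568] [ 0.27687439 -0.05679701  1.83268808 -0.00714003  1.36302477 -1.29888038] [[-0.012, -0.962, -0.272, 0.252], [1.0, -0.012, -0.004, 0.169], [0.001, -0.272, 0.962, 0.409], [0.0, 0.0, 0.0, 1.0]] [372.41848224   0.         276.59228085]
nest_barrel [([297.0, 387.0], 0.94), ([221.1, 408.6], 0.51)]
nest_pinch [([229.7, 351.6], 0.87)]
stand [([280.6, 320.1], 0.66)]
nest_pins [([303.9, 408.3], 0.81)]
```

View pics/w1.png

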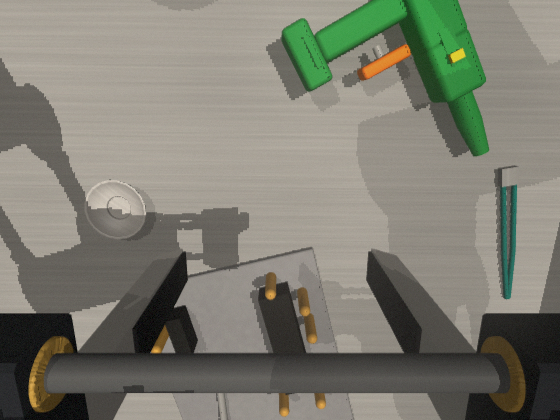

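The view shows the nest's pins at (271,285), (305,301), (311,327), (285,405), (320,400) and (157,340), and the green decoy at upper right. I'll use it to fit the nest. Moving on to the gun.

carry_out --deltas '[[9.4,[1.1,-3.3,0],[0,0,1.3]],[9.4,[1.1,-3.3,0],[0,0,1.3]],[9.4,[1.1,-3.3,0],[0,0,1.3]],[9.4,[1.1,-3.3,0],[0,0,1.3]],[9.4,[1.1,-3.3,0],[0,0,1.3]],[9.4,[1.1,-3.3,0],[0,0,1.3]],[9.4,[1.1,-3.3,0],[0,0,1.3]],[9.4,[1.1,-3.3,0],[0,0,1.3]],[9.4,[1.1,-3.3,0],[0,0,1.3]],[9.4,[1.1,-3.3,0],[0,0,1.3]],[9.4,[1.1,-3.3,0],[0,0,1.3]],[9.4,[1.1,-3.3,0],[0,0,1.3]]]'

```text
time_s: 4.65
ee_pos: [0.4627, -0.2241, 0.2125]
tool_rot: [[-0.959, -0.282, 0.0], [-0.282, 0.959, 0.001], [-0.0, 0.001, -1.0]]
force: [0.1, 0.1, 0.1]
gripper_width: 0.999
```

```bash
cat >> h.py <<'E'
from scipy.optimize import minimize
def box(x0,x1,y0,y1,z0,z1): return np.array([[x,y,z] for x in(x0,x1) for y in(y0,y1) for z in(z0,z1)])/1000.
def cyl(x,y,r,z0,z1): return np.array([[x+r*np.cos(a),y+r*np.sin(a),z] for a in np.arange(0,6.28,.5) for z in(z0,z1)])/1000.
GUN=[box(-50,75,-21,21,0,44),box(-57,3,-130,-105,0,44)]        # teal parts, gun axes
PINS=[cyl(x,y,6,z0,57) for x,y,z0 in [(88,22,10),(88,-22,10),(-35,31,10),(0,31,10),(-63,0,10),(-27,-140,10)]]
def fit(parts,views,p0,z0=0,pad=25):
    """views: (camera dict, mask). p=(x,y,yaw). maximises summed IoU inside a ROI round the start pose"""
    def pts(P,p): 
        c,s=np.cos(p[2]),np.sin(p[2]);return np.c_[p[0]+c*P[:,0]-s*P[:,1],p[1]+s*P[:,0]+c*P[:,1],z0+P[:,2]]
    def ren(c,p,k=4):
        m=np.zeros((420,560),np.uint8)
        for P in parts: cv2.fillConvexPoly(m,cv2.convexHull(np.int32([np.round(proj(c,X)*16) for X in pts(P,p)])),255,cv2.LINE_AA,4)
        return m/255.
    rois=[cv2.dilate((ren(c,p0)>.1).astype(np.uint8),np.ones((pad,pad)))for c,_ in views]
    def cost(d):
        p=np.array(p0)+np.array(d)*[.01,.01,.05];t=0
        for (c,m),r in zip(views,rois):
            a=ren(c,p)*r;b=cv2.GaussianBlur(m.astype(float),(3,3),0)*r;t-=np.minimum(a,b).sum()/np.maximum(a,b).sum()
        return t/len(views)
    best=min((minimize(cost,s,method='Nelder-Mead',options=dict(initial_simplex=np.array(s)+np.vstack([np.zeros(3),np.eye(3)]),maxiter=250)) for s in ([0,0,0],[.5,-.5,1],[-.7,.5,-1])),key=lambda r:r.fun)
    p=np.array(p0)+best.x*[.01,.01,.05]
    return p,best.fun,[ren(c,p) for c,_ in views]
def hsv(im,lo,hi): return cv2.inRange(cv2.cvtColor(im,cv2.COLOR_BGR2HSV),lo,hi)>0
TEAL=((80,90,25),(97,255,255)); BRASS=((10,110,80),(28,255,255))
E
python3 - <<'E'
from h import *
import pickle
W=cams.camera('wrist');T=cams.camera('top');s=sensors.get_state();print(s['time_s'],s['ee_pos'],s['q'])
cv2.imwrite('pics/w2.png',W['pixels'])
tm=lambda c:hsv(c['pixels'],*TEAL)
for v in ([W],[T],[W,T]):
    p,f,r=fit(GUN,[(c,tm(c)) for c in v],(.46,-.218,.28));print('gun',p.round(4),np.degrees(p[2]).round(1),f)
o=W['pixels'].copy();o[cv2.Canny((r[0]*255).astype(np.uint8),50,150)>0]=(0,0,255);
T0=dict(T,pixels=cv2.imread('pics/top0.png'));S0=cams.camera('scene')
W1=dict(mtx=W['mtx'],pixels=cv2.imread('pics/w1.png'),pose=np.array([[-0.012,-0.962,-0.272,0.252],[1,-0.012,-0.004,0.169],[0.001,-0.272,0.962,0.409],[0,0,0,1.]]))
bm=lambda c:hsv(c['pixels'],*BRASS)
for n,v in (('W1',[W1]),('T',[T0]),('S',[S0]),('TS',[T0,S0]),('all',[W1,T0,S0])):
    p,f,r=fit(PINS,[(c,bm(c)) for c in v],(.507,.182,.23),0,15);print('stand',n,p.round(4),np.degrees(p[2]).round(1),f)
q=W1['pixels'].copy();q[cv2.Canny((r[0]*255).astype(np.uint8),50,150)>0]=(0,0,255)
cv2.imwrite('pics/o2.png',np.hstack([cv2.resize(o,(400,300)),cv2.resize(q[180:,100:380],(400,343))[:300]]))
E
```

```text
4.75 [ 0.46417646 -0.22733399  0.21187674] [-5.89345492e-01  1.74458717e-01  1.58432100e+00 -9.67099233e-04
  1.38150149e+00 -2.44162853e+00]
gun [ 0.4693 -0.216   0.2904] 16.6 -0.7702460954776029
gun [ 0.5445 -0.2555  2.0482] 117.4 -0.34611027345718015
gun [ 0.4686 -0.2167  0.2789] 16.0 -0.47417778099078917
stand W1 [0.5022 0.181  0.2573] 14.7 -0.6016566789116183
stand T [0.502  0.1791 0.2587] 14.8 -0.49428640507142985
stand S [0.498  0.1764 0.2597] 14.9 -0.43506843954431024
stand TS [0.5017 0.1797 0.253 ] 14.5 -0.4630830347307695
stand all [0.5023 0.1802 0.2567] 14.7 -0.5068057088813106
```

View pics/o2.png

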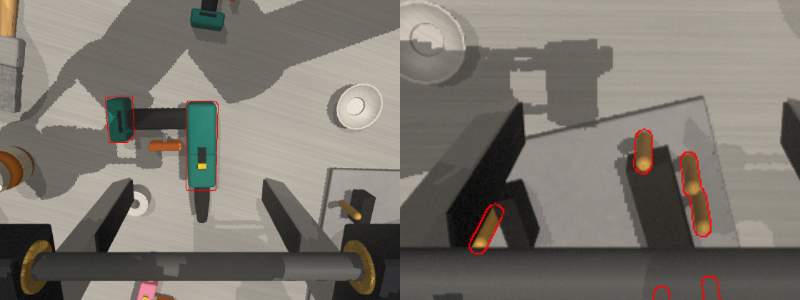

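Both outlines fit well. Gun origin is (0.469, −0.216), yaw 16.6°. Stand origin is (0.502, 0.180), yaw 14.7°, and the views agree to about 3 mm. I'm going above the grasp at gun x = +48 mm.

carry_out --deltas '[[9.4,[1.3,0.6,-2],[0,0,0]],[9.4,[1.3,0.6,-2.5],[0,0,0]],[9.4,[1.3,0.6,-3],[0,0,0]],[9.4,[1.2,0.7,-3],[0,0,0]],[9.4,[0,0,-1.5],[0,0,0]],[9.4,[0,0,0],[0,0,0]],[9.4,[0,0,0],[0,0,0]]]'

```text
time_s: 5.38
ee_pos: [0.5119, -0.197, 0.0924]
tool_rot: [[-0.96, -0.281, -0.002], [-0.281, 0.96, 0.002], [0.002, 0.002, -1.0]]
force: [-0.3, 0.4, 0.6]
gripper_width: 1.0
```

carry_out --deltas '[[9.4,[0.3,-0.5,-1.5],[0,0,0]],[9.4,[0,0,-1.8],[0,0,0]],[9.4,[0,0,-1.8],[0,0,0]],[9.4,[0,0,-1.3],[0,0,0]],[9.4,[0,0,-0.8],[0,0,0]],[9.4,[0,0,0],[0,0,0]],[9.4,[0,0,0],[0,0,0]],[9.4,[0,0,0],[0,0,0]]]'

```text
time_s: 6.05
ee_pos: [0.5165, -0.205, 0.0223]
tool_rot: [[-0.961, -0.278, 0.002], [-0.278, 0.961, -0.001], [-0.002, -0.002, -1.0]]
force: [0.1, 0.2, 0.3]
gripper_width: 0.997
```

```bash
python3 - <<'E'
from h import *
W=cams.camera('wrist');s=sensors.get_state();print(s['time_s'],s['ee_pos'],s['force'])
cv2.imwrite('pics/w3.png',cv2.resize(W['pixels'],(480,360)))
E
```

```text
6.1 [ 0.51645099 -0.20512203  0.02223837] [-0.08962334 -0.27195378  1.02507863]
```

View pics/w3.png

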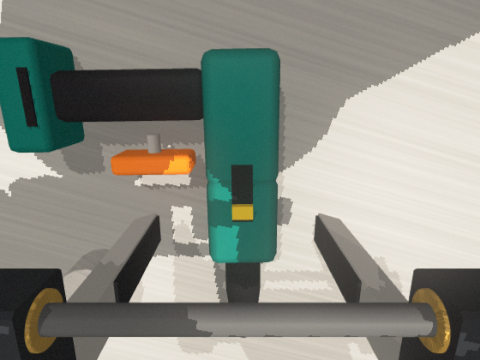

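```bash
python3 - <<'E'
from h import *
W=cams.camera('wrist');s=sensors.get_state()
p,f,r=fit(GUN,[(W,hsv(W['pixels'],*TEAL))],(.469,-.216,.29),0,15);print('gun',p.round(4),np.degrees(p[2]),f)
e=s['ee_pos'];print(e); d=e[:2]-p[:2];c,sn=np.cos(p[2]),np.sin(p[2]);print('TCP in gun axes',c*d[0]+sn*d[1],-sn*d[0]+c*d[1])
k=480/560
for n,X in (('tcp',e),('tip',e+[0,0,-.014]),('front of housing top',[p[0]+.075*c,p[1]+.075*sn,.044])): print(n,proj(W,np.array(X))*k)
E
```

```text
gun [ 0.4644 -0.2186  0.3245] 18.59334182900401 -0.7882688387900781
[ 0.51628099 -0.20511751  0.02209977]
TCP in gun axes 0.053496177572549986 -0.0037784651873683656
tcp [237.38184148 215.48146263]
tip [237.39484169 208.00645682]
front of housing top [245.00306362 261.59501959]
```

carry_out --deltas '[[9.4,[-0.5,0.2,-0.3],[0,0,1]],[9.4,[0,0,0],[0,0,0]],[7,[0,0,0],[0,0,0]],[5.5,[0,0,0],[0,0,0]],[4.5,[0,0,0],[0,0,0]],[3,[0,0,0],[0,0,0]],[3,[0,0,0],[0,0,0]],[3,[0,0,0],[0,0,0]],[3,[0,0,0],[0,0,0]],[3,[0,0,0],[0,0,0]]]' --grip_force 45

```text
time_s: 6.98
ee_pos: [0.5104, -0.2027, 0.0178]
tool_rot: [[-0.956, -0.295, -0.0], [-0.295, 0.956, 0.0], [0.0, 0.0, -1.0]]
force: [-0.5, -0.5, -0.1]
gripper_width: 0.467
```

carry_out --deltas '[[3,[0,0,0],[0,0,0]],[3,[0,0,0],[0,0,0]],[3,[0,0,0.3],[0,0,0]],[3,[0,0,0.6],[0,0,0]],[3,[0,0,1],[0,0,0]],[3,[0,0,1.5],[0,0,0]],[3,[0,0,2],[0,0,0]],[3,[0,0,2],[0,0,0]],[3,[0,0,1.6],[0,0,0]],[3,[0,0,1],[0,0,0]],[3,[0,0,0],[0,0,0]],[3,[0,0,0],[0,0,0]]]'

```text
time_s: 7.98
ee_pos: [0.5104, -0.2027, 0.1182]
tool_rot: [[-0.956, -0.295, 0.001], [-0.295, 0.956, -0.0], [-0.001, -0.0, -1.0]]
force: [0.3, -0.1, -3.6]
gripper_width: 0.44
```

```bash
cat > g.py <<'E'
from h import *
W=cams.camera('wrist');s=sensors.get_state();e=s['ee_pos'];print(s['time_s'],e,s['force'],s['torque'])
z=e[2]-.0195+0
y=np.arctan2(s['tool_rot'][1,1],s['tool_rot'][0,1])-np.pi/2
p0=(e[0]-.048*np.cos(y),e[1]-.048*np.sin(y),y)
for dz in (-.005,0,.005):
    p,f,r=fit(GUN,[(W,hsv(W['pixels'],*TEAL))],p0,z+dz,21);d=e[:2]-p[:2];c,sn=np.cos(p[2]),np.sin(p[2])
    print('z',z+dz,'gun',p.round(4),np.degrees(p[2]-y).round(2),f.round(3),'TCP in gun axes',np.round([c*d[0]+sn*d[1],-sn*d[0]+c*d[1]],4))
    if dz==0: o=W['pixels'].copy();o[cv2.Canny((r[0]*255).astype(np.uint8),50,150)>0]=(0,0,255);q=p
nb=np.array([.5023,.1802]);ny=.2567;R=lambda a:np.array([[np.cos(a),-np.sin(a)],[np.sin(a),np.cos(a)]])
t=nb+R(ny-q[2])@(e[:2]-q[:2]);print('TCP goal over nest',t,'delta cm',(t-e[:2])*100,'turn deg',np.degrees(ny-q[2]))
S=cams.camera('scene')['pixels'];cv2.imwrite(f'pics/g{s["time_s"]:.2f}.png',np.hstack([cv2.resize(o,(400,300)),cv2.resize(S[120:330,140:420],(400,300))]))
cv2.imwrite('pics/g.png',np.hstack([cv2.resize(o,(400,300)),cv2.resize(S[120:330,140:420],(400,300))]))
E
python3 g.py
```

```text
8.0333 [ 0.50978858 -0.20231104  0.11729401] [ 0.43280451  0.32351139 -3.62024441] [ 0.15916742 -0.02178638  0.03837425]
z 0.09279400538414741 gun [ 0.4678 -0.2165  0.3035] 0.24 -0.809 TCP in gun axes [0.0443 0.001 ]
z 0.09779400538414741 gun [ 0.4681 -0.217   0.3049] 0.32 -0.801 TCP in gun axes [0.0442 0.0015]
z 0.10279400538414742 gun [ 0.4687 -0.2172  0.3029] 0.22 -0.783 TCP in gun axes [0.0436 0.002 ]
TCP goal over nest [0.54462508 0.19285136] delta cm [ 3.48365071 39.51624037] turn deg -2.7588413485413144
```

View pics/g.png

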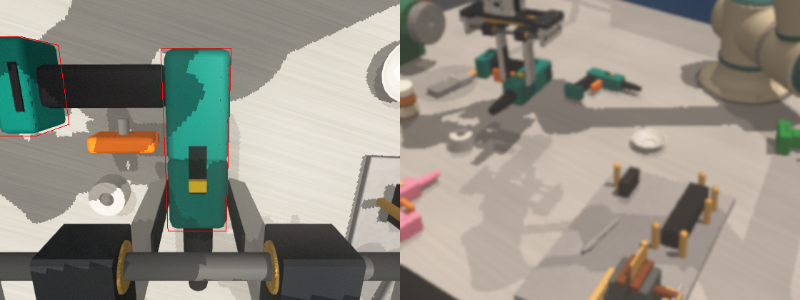

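carry_out --deltas '[[3,[0.3,1,0],[0,0,-0.2]],[3,[0.3,2,0],[0,0,-0.2]],[3,[0.3,3,0],[0,0,-0.2]],[3,[0.3,4,0],[0,0,-0.3]],[3,[0.3,4,0],[0,0,-0.3]],[3,[0.3,4,0],[0,0,-0.3]],[3,[0.3,4,0],[0,0,-0.3]],[3,[0.3,4,0],[0,0,-0.3]],[3,[0.3,4,0],[0,0,-0.3]],[3,[0.3,4,0],[0,0,-0.2]],[3,[0.3,3,0],[0,0,-0.2]],[3,[0.2,2,0],[0,0,0]]]'

```text
time_s: 9.08
ee_pos: [0.5444, 0.1916, 0.1167]
tool_rot: [[-0.968, -0.25, -0.002], [-0.25, 0.968, 0.002], [0.001, 0.002, -1.0]]
force: [0.9, -0.9, -3.5]
gripper_width: 0.44
```

carry_out --deltas '[[3,[0,0.5,0],[0,0,0]],[3,[0,0,0],[0,0,0]],[3,[0,0,0],[0,0,0]],[3,[0,0,0],[0,0,0]]]'

```text
time_s: 9.42
ee_pos: [0.5449, 0.1911, 0.1173]
tool_rot: [[-0.969, -0.247, -0.001], [-0.247, 0.969, -0.001], [0.001, -0.001, -1.0]]
force: [-0.5, 0.5, -2.7]
gripper_width: 0.442
```

```bash
cat >> g.py <<'E'
p,f,r=fit(PINS,[(W,hsv(W['pixels'],*BRASS))],(.5023,.1802,.2567),0,11);print('stand from here',p.round(4),f)
E
python3 g.py
```

```text
9.4667 [0.54510393 0.19091593 0.11752019] [ 0.02957801  0.43098351 -3.5854674 ] [ 0.03620361 -0.01362562  0.02827996]
z 0.09302019396854429 gun [0.5017 0.1793 0.251 ] 0.12 -0.81 TCP in gun axes [0.0449 0.0004]
z 0.09802019396854429 gun [0.5021 0.1789 0.2531] 0.24 -0.796 TCP in gun axes [0.0446 0.0009]
z 0.1030201939685443 gun [0.5031 0.1787 0.2478] -0.06 -0.776 TCP in gun axes [0.0438 0.0015]
TCP goal over nest [0.54522338 0.19236589] delta cm [0.01194554 0.14499625] turn deg 0.20662181549500017
stand from here [0.5019 0.1875 0.3741] -0.30092564737955724
```

View pics/g.png

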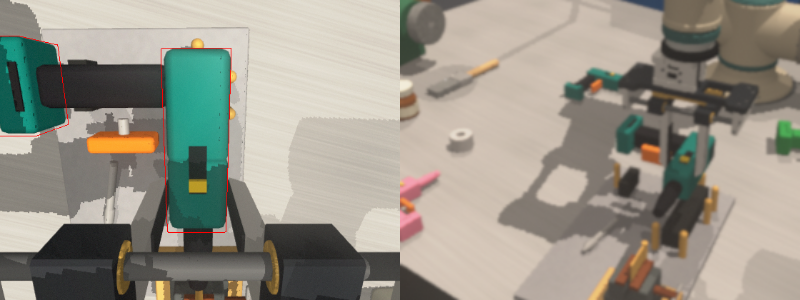

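```bash
python3 - <<'E'
from h import *
W=cams.camera('wrist');st=(.5023,.1802,.2567);o=cv2.resize(W['pixels'],None,fx=2,fy=2,interpolation=3)
c,s=np.cos(st[2]),np.sin(st[2])
for P in PINS:
    X=np.c_[st[0]+c*P[:,0]-s*P[:,1],st[1]+s*P[:,0]+c*P[:,1],P[:,2]]
    h=cv2.convexHull(np.int32([2*proj(W,x) for x in X]));cv2.polylines(o,[h],True,(0,0,255),1)
cv2.imwrite('pics/pins.png',o[40:460,380:800])
E
```

```text
(no output)
```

View pics/pins.png

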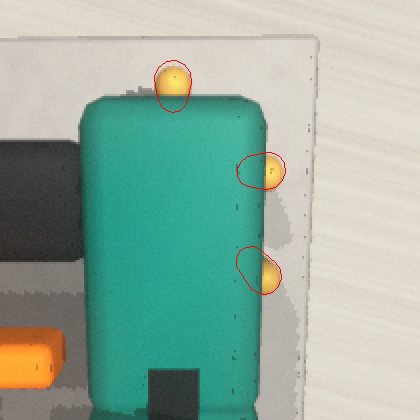

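Pin outlines match to about 1–2 mm. Descending gently.

carry_out --deltas '[[3,[0,0.15,-0.5],[0,0,0.2]],[3,[0,0,-1],[0,0,0]],[3,[0,0,-1],[0,0,0]],[3,[0,0,-1],[0,0,0]],[3,[0,0,-0.7],[0,0,0]],[3,[0,0,-0.5],[0,0,0]],[3,[0,0,-0.3],[0,0,0]],[3,[0,0,0],[0,0,0]],[3,[0,0,0],[0,0,0]],[3,[0,0,0],[0,0,0]]]'

```text
time_s: 10.4
ee_pos: [0.5458, 0.1939, 0.0682]
tool_rot: [[-0.968, -0.251, 0.001], [-0.251, 0.968, 0.0], [-0.001, 0.0, -1.0]]
force: [0.7, 0.4, -3.6]
gripper_width: 0.439
```

carry_out --deltas '[[3,[0,0,-0.3],[0,0,0]],[3,[0,0,-0.2],[0,0,0]],[3,[0,0,-0.2],[0,0,0]],[3,[0,0,-0.2],[0,0,0]],[3,[0,0,0],[0,0,0]],[3,[0,0,0],[0,0,0]],[3,[0,0,0],[0,0,0]]]'

```text
time_s: 10.98
ee_pos: [0.5455, 0.1938, 0.0588]
tool_rot: [[-0.968, -0.251, 0.0], [-0.251, 0.968, 0.0], [-0.0, 0.0, -1.0]]
force: [-0.4, 0.4, -3.2]
gripper_width: 0.441
```

carry_out --deltas '[[3,[0,0,-0.1],[0,0,0]],[3,[0,0,-0.1],[0,0,0]],[3,[0,0,0],[0,0,0]],[3,[0,0,0],[0,0,0]]]'

```text
time_s: 11.32
ee_pos: [0.5457, 0.1939, 0.0577]
tool_rot: [[-0.968, -0.251, 0.001], [-0.251, 0.968, 0.0], [-0.001, 0.0, -1.0]]
force: [-1.3, -1.7, 5.6]
gripper_width: 0.441
```

Contact at the expected height. Releasing.

carry_out --deltas '[[4.6,[0,0,0],[0,0,0]],[5.2,[0,0,0],[0,0,0]],[6,[0,0,0],[0,0,0]],[7.5,[0,0,0],[0,0,0]],[9,[0,0,0],[0,0,0]],[9.4,[0,0,0],[0,0,0]],[9.4,[0,0,0.5],[0,0,0]],[9.4,[0,0,1.5],[0,0,0]],[9.4,[0,0,3],[0,0,0]],[9.4,[0,0,3],[0,0,0]],[9.4,[0,0,2],[0,0,0]],[9.4,[0,0,0],[0,0,0]]]' --grip_force 20

```text
time_s: 12.32
ee_pos: [0.5487, 0.1946, 0.162]
tool_rot: [[-0.968, -0.251, 0.01], [-0.251, 0.968, 0.002], [-0.01, -0.0, -1.0]]
force: [0.0, 0.3, 0.9]
gripper_width: 0.997
```

```bash
cat > k.py <<'E'
from h import *
W=cams.camera('wrist');s=sensors.get_state();e=s['ee_pos'];print(s['time_s'],e,s['force'],s['gripper_width'],s['q'][5])
tm=hsv(W['pixels'],*TEAL)
for z in (.036,.04,.048):
    p,f,r=fit(GUN,[(W,tm)],(.5023,.1802,.2567),z,21);c,sn=np.cos(p[2]),np.sin(p[2])
    if z==.04:
        q=p;o=W['pixels'].copy();o[cv2.Canny((r[0]*255).astype(np.uint8),50,150)>0]=(0,0,255)
    print(z,'gun',p.round(4),np.degrees(p[2]).round(2),f.round(3))
c,sn=np.cos(q[2]),np.sin(q[2]);R=np.array([[c,-sn],[sn,c]])
pin=q[:2]+R@[-.011,-.054];print('pinch',pin,'delta cm',(pin-e[:2])*100,'nest pinch',np.array([.5023,.1802])+np.array([[.9672,-.2539],[.2539,.9672]])@[-.011,-.054])
S=cams.camera('scene')['pixels'];cv2.imwrite('pics/k.png',np.hstack([cv2.resize(o,(400,300)),cv2.resize(S[190:340,220:420],(400,300),interpolation=3)]))
E
python3 k.py
```

```text
12.3667 [0.54714064 0.1942008  0.15943191] [ 0.49520054 -0.35455278 -0.25278434] 1.001287516082367 -1.6035210137686426
0.036 gun [0.5029 0.1825 0.2518] 14.43 -0.81
0.04 gun [0.5031 0.1829 0.2525] 14.47 -0.788
0.048 gun [0.5034 0.1838 0.2511] 14.38 -0.745
pinch [0.50591266 0.12789931] delta cm [-4.12279815 -6.63014952] nest pinch [0.5053714 0.1251783]
```

View pics/k.png

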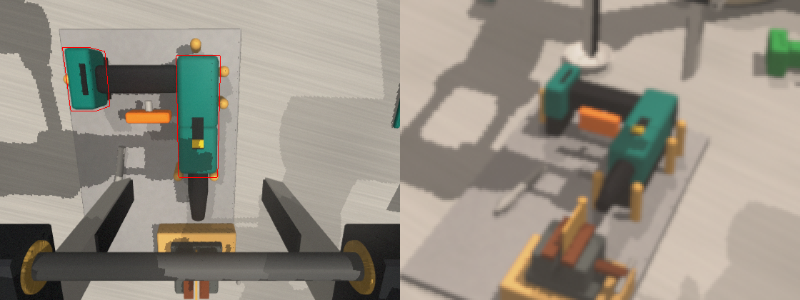

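The gun lies in the nest between all the pins, with its trigger out (orange at (148,117) in the left half). Next I move to the pinch point and turn −90°.

carry_out --deltas '[[9.4,[-0.35,-0.56,0],[0,0,-7]],[9.4,[-0.35,-0.56,0],[0,0,-7]],[9.4,[-0.35,-0.56,0],[0,0,-7]],[9.4,[-0.35,-0.56,0],[0,0,-7]],[9.4,[-0.35,-0.56,0],[0,0,-7]],[9.4,[-0.35,-0.56,0],[0,0,-7]],[9.4,[-0.35,-0.56,0],[0,0,-7]],[9.4,[-0.35,-0.56,0],[0,0,-7]],[9.4,[-0.35,-0.56,0],[0,0,-7]],[9.4,[-0.35,-0.56,0],[0,0,-7]],[9.4,[-0.35,-0.56,0],[0,0,-7]],[9.4,[-0.35,-0.56,0],[0,0,-7]]]'

```text
time_s: 13.42
ee_pos: [0.5017, 0.1261, 0.1547]
tool_rot: [[-0.345, 0.939, -0.004], [0.939, 0.345, -0.0], [0.001, -0.004, -1.0]]
force: [-0.5, 0.9, -0.4]
gripper_width: 1.0
```

carry_out --deltas '[[9.4,[0,0,0],[0,0,-6]],[9.4,[0,0,0],[0,0,0]],[9.4,[0,0,0],[0,0,0]],[9.4,[0,0,0],[0,0,0]],[9.4,[0,0,0],[0,0,0]]]'

```text
time_s: 13.83
ee_pos: [0.5031, 0.1267, 0.1562]
tool_rot: [[-0.253, 0.968, -0.001], [0.968, 0.253, -0.0], [0.0, -0.001, -1.0]]
force: [0.4, 0.0, -0.2]
gripper_width: 1.003
```

carry_out --deltas '[[9.4,[-0.1,-0.1,-1],[0,0,0]],[9.4,[0,0,-2],[0,0,0]],[9.4,[0,0,-2],[0,0,0]],[9.4,[0,0,-2],[0,0,0]],[9.4,[0,0,-1.6],[0,0,0]],[9.4,[0,0,-0.9],[0,0,0]],[9.4,[0,0,-0.3],[0,0,0]],[9.4,[0,0,0],[0,0,0]],[9.4,[0,0,0],[0,0,0]],[9.4,[0,0,0],[0,0,0]]]'

```text
time_s: 14.67
ee_pos: [0.5033, 0.1257, 0.0597]
tool_rot: [[-0.251, 0.968, 0.002], [0.968, 0.251, 0.0], [-0.0, 0.002, -1.0]]
force: [0.5, 0.0, 0.7]
gripper_width: 1.0
```

```bash
python3 - <<'E'
from h import *
W=cams.camera('wrist');s=sensors.get_state();print(s['time_s'],s['ee_pos'],s['force'])
S=cams.camera('scene')['pixels']
cv2.imwrite('pics/p1.png',np.hstack([cv2.resize(W['pixels'],(400,300)),cv2.resize(S[190:340,220:420],(400,300),interpolation=3)]))
E
```

```text
14.7167 [0.50331147 0.12570253 0.05976528] [ 0.15708438  0.51520529 -0.26039222]
```

View pics/p1.png

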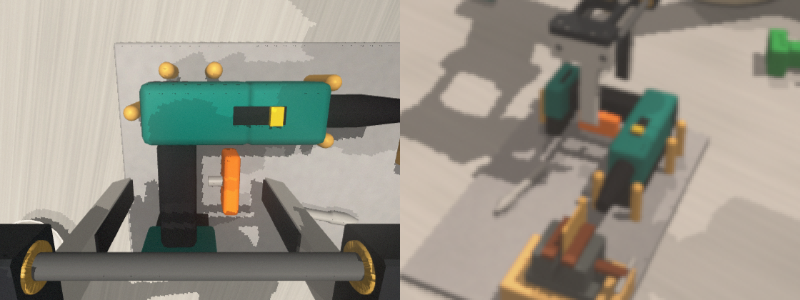

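Fingers straddle the handle back and the trigger: trigger at (230,182), handle at (177,195). Squeezing gently to the pressure point.

carry_out --deltas '[[8,[0,0,0],[0,0,0]],[7,[0,0,0],[0,0,0]],[6.5,[0,0,0],[0,0,0]],[6.2,[0,0,0],[0,0,0]],[6,[0,0,0],[0,0,0]],[5.8,[0,0,0],[0,0,0]],[5.6,[0,0,0],[0,0,0]],[5.4,[0,0,0],[0,0,0]],[5.2,[0,0,0],[0,0,0]],[5.0,[0,0,0],[0,0,0]],[5.0,[0,0,0],[0,0,0]],[5.0,[0,0,0],[0,0,0]]]' --grip_force 7

```text
time_s: 15.77
ee_pos: [0.5021, 0.1255, 0.0587]
tool_rot: [[-0.251, 0.968, -0.0], [0.968, 0.251, -0.0], [-0.0, -0.0, -1.0]]
force: [-1.2, -1.1, 0.7]
gripper_width: 0.534
```

```bash
python3 - <<'E'
from h import *
W=cams.camera('wrist');s=sensors.get_state();print(s['time_s'],s['ee_pos'],s['force'],[sensors.get_state()['gripper_width'] for _ in range(3)])
A=cv2.imread('pics/p1.png')[:, :400]
cv2.imwrite('pics/p2.png',np.vstack([cv2.resize(A[80:230,100:350],(500,300)),cv2.resize(cv2.resize(W['pixels'],(400,300))[80:230,100:350],(500,300))]))
def cen(im,lo,hi):
    m=hsv(im,lo,hi);m[330:]=0;x=np.argwhere(m);return x.mean(0)[::-1],x.min(0),x.max(0),len(x)
print('orange',cen(W['pixels'],(5,200,120),(14,255,255)))
E
```

```text
15.8167 [0.5022846  0.12555219 0.05869631] [-1.96187655 -0.40555547  0.47626983] [0.5313298799464589, 0.5313298799464589, 0.5313298799464589]
orange (array([330.16919487, 242.7386231 ]), array([209, 320]), array([300, 343]), 857)
```

View pics/p2.png

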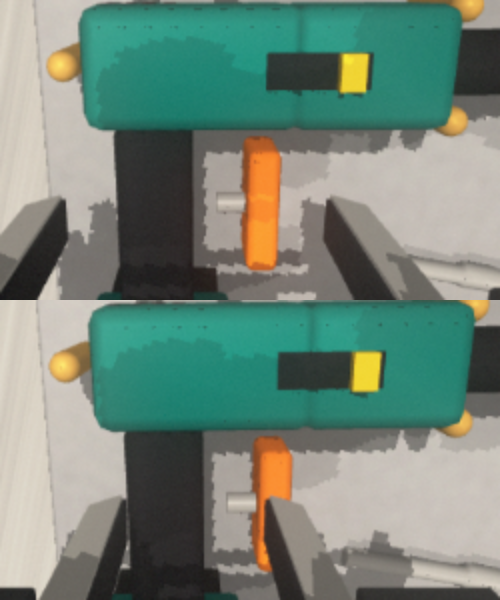

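The trigger has not moved relative to the handle (gap 53 px before and after), yet the jaws read 50 mm. I'll check where the right finger really is.

```bash
python3 - <<'E'
from h import *
W=cams.camera('wrist');s=sensors.get_state();e=s['ee_pos'];R=s['tool_rot'];print(env.tip_reach,[a for a in dir(env) if a[0]!='_'],s['gripper_width'],s['force'],s['torque'])
f=lambda X:((proj(W,X)*400/560-[100,80])*2+[0,300]).round(0)
h=s['gripper_width']*.047
for sg in(-1,1):
    for y in (-.008,.008):
        print('finger side',sg,'toolx',y,'tip',f(e+R@[y,sg*h,.014]),'tcp',f(e+R@[y,sg*h,0]),'-30',f(e+R@[y,sg*h,-.03]))
st=np.array([.5023,.1802]);a=.2567;Q=np.array([[np.cos(a),-np.sin(a)],[np.sin(a),np.cos(a)]])
for nm,g in (('handle back',(-41,-54)),('trig back',(7,-54)),('trig front',(19,-54)),('trig +y end',(13,-30)),('trig -y end',(13,-78)),('housing rear',(-50,0))):
    for z in (.049,.075,.084): print(nm,z,f(np.append(st+Q@(np.array(g)/1000),z)))
cv2.imwrite('pics/p3.png',cv2.resize(W['pixels'][150:350,170:450],(784,560),interpolation=3))
E
```

```text
0.014 ['Unreachable', 'tip_reach'] 0.5322966361825701 [-1.65201246 -1.21162194 -0.01214425] [-0.23083981  0.32762217 -0.03212678]
finger side -1 toolx -0.008 tip [133. 507.] tcp [129. 520.] -30 [119. 556.]
finger side -1 toolx 0.008 tip [132. 471.] tcp [128. 482.] -30 [117. 513.]
finger side 1 toolx -0.008 tip [251. 507.] tcp [255. 521.] -30 [264. 556.]
finger side 1 toolx 0.008 tip [253. 471.] tcp [256. 483.] -30 [266. 513.]
handle back 0.049 [127. 495.]
handle back 0.075 [118. 521.]
handle back 0.084 [114. 532.]
trig back 0.049 [243. 495.]
trig back 0.075 [249. 521.]
trig back 0.084 [251. 532.]
trig front 0.049 [272. 495.]
trig front 0.075 [282. 521.]
trig front 0.084 [286. 532.]
trig +y end 0.049 [259. 439.]
trig +y end 0.075 [268. 459.]
trig +y end 0.084 [271. 467.]
trig -y end 0.049 [256. 548.]
trig -y end 0.075 [263. 580.]
trig -y end 0.084 [266. 593.]
housing rear 0.049 [ 98. 364.]
housing rear 0.075 [ 84. 374.]
housing rear 0.084 [ 79. 378.]
```

The picture limit is reached, so I'm going on numerically with a colour-class map of the pinch area.

```bash
cat > m.py <<'E'
from h import *
def amap(im,r0,r1,c0,c1,st=3):
    H=cv2.cvtColor(im,cv2.COLOR_BGR2HSV)
    for r in range(r0,r1,st):
        l=''
        for c in range(c0,c1,2):
            h,s,v=map(int,H[r,c])
            l+='O' if s>150 and h<19 and v>70 else 'Y' if s>130 and h<35 and v>90 else 'T' if s>90 and 75<h<100 else '#' if v<70 else 'x' if v<115 else '.'
        print(r,l)
E
python3 - <<'E'
from m import *
W=cams.camera('wrist');s=sensors.get_state();print(s['time_s'],s['gripper_width'])
amap(W['pixels'],200,330,190,400)
A=cv2.resize(cv2.imread('pics/p1.png')[:,:400],(560,420));print();amap(A,200,310,190,400,6)
E
```

```text
15.9167 0.533385008786595
200 ...........TTTTTTTTTTTTTTTTTTTTTTTTTTTTTTTTTTTTTTTTTTTTTTTTTTTTTTTTTTTTTTTTTTTTTTTxTTTTTTTTTTTTTTTTTTTTTT
203 ..............TTTTTTTTTTTTTTTTTTTTTTTTTTTTTTTTxxxxxxxxxxxxxxxxxxxxxxxxxxxxxxxxxxxxxxxxxxxxxxxxxxxxxxxxxxx
206 ...................###########################xxxxxxxxxxxxxxxxxxxxxxxxxxxxxxxxxxxxxxxxxxxxxxxxxxxxxxxxxxx
209 ...................###########################xxxxxxxxxxxxxxxxxxxOOOOOOOOOxxxxxxxxxxxxxxxxxxxxxxxxxxxxxxx
212 ...................###########################xxxxxxxxxxxxxxxxxxOOOOOOOOOOOxxxxxxxxxxxxxxxxxxxxxxxxxxx...
215 ...................###########################xxxxxxxxxxxxxxxxxxOOOOOOOOOOOOxxxxxxxxxxxxxxxxxxxxxx.x.....
218 ...................###########################xxxxxxxx.xxxx..xxxOOOOOOOOOOOOO..xxx...xxx....xx...........
221 ...................###########################xxx..............xOOOOOOOOOOOOO............................
224 ...................###########################xxx...............OOOOOOOOOOOOO............................
227 ...................###########################xxxx.............xOOOOOOOOOOOOO...
[... 5156 characters left out ...]
OOOOOOOY...............x########x.......
278 ................x##########################xxx..............OOOOOOOOOOOOY...............x###########.....
284 ................x##########################xxxx.............OOOOOOOOOOOO.................x###########x...
290 ................x##########################xxxxxxxxxxxxxxxxx.OOOOOOOOOOO.xxxxxxx...........x###########xx
296 ................x##########################xxxxxxxxx..xxx...xOOOOOOOOOOO.x...xxx............x############
302 ................###################################...........................................###########
308 ...............####################################xxxxxxxxxxxxxxxxxxx.........................x#########
```

The map shows the fingertips lying at the trigger's top edge: the visible tip sits about 20–25 mm higher than nominal and occludes the trigger without pressing it. So I'll open, recentre and go lower, watching the force.

carry_out --deltas '[[6,[0,0,0],[0,0,0]],[7,[0,0,0],[0,0,0]],[8,[0,0,0],[0,0,0]],[8,[0.3,0.1,0],[0,0,0]],[8,[0,0,-0.3],[0,0,0]],[8,[0,0,-0.3],[0,0,0]],[8,[0,0,-0.2],[0,0,0]],[8,[0,0,-0.2],[0,0,0]],[8,[0,0,0],[0,0,0]],[8,[0,0,0],[0,0,0]]]'

```text
time_s: 16.75
ee_pos: [0.5052, 0.1266, 0.0486]
tool_rot: [[-0.251, 0.968, -0.0], [0.968, 0.251, -0.0], [0.0, -0.0, -1.0]]
force: [-0.5, -0.7, -0.7]
gripper_width: 0.853
```

```bash
python3 - <<'E'
from m import *
W=cams.camera('wrist');s=sensors.get_state();print(s['time_s'],s['gripper_width'],s['ee_pos'],s['force'])
amap(W['pixels'],197,330,160,410,6)
e=s['ee_pos'];R=s['tool_rot'];h=s['gripper_width']*.047
for sg in (-1,1):
  for z in (.014,0,-.02,-.04): print(sg,z,proj(W,e+R@[.008,sg*h,z]).round(0))
E
```

```text
16.8 0.8471025169725741 [0.50532454 0.12659121 0.04868799] [ 0.04540286  1.13718047 -0.3706156 ]
197 ..................TTTTTTTTTTTTTTTTTTTTTTTTTTTTTTTTTTTTTTTTTTTTTTTTTTTTTTTTTTTTTTTTTTTTTTTTTTTTTTTTTTTTTTTTTTTTTTTTTTTTTTTTTTT
203 ...................xTTTTTTTTTTTTTTTTTTTTTTTTTTTTTTTTTTTTTTTTTTTTTTTTTTTTTTTTTTTTTTTTTTTTTTTTTTTTTTTTTTTTTTTTTTTTTTTTTTTTTTTTT
209 ........................xTTTTTTTTTTTTTTTTTTTTTTTTTTTTTTTTT#xxxxxxxxxxxxxxxxxxxxxxxxxxxxxxxxxxxxxxxxxxxxxxxxxxxxxxxxxxxxxxxxxx
215 .............................##############################xxxxxxxxxxxxxxxxxxxOOOOOOOOOOxxxxxxxxxxxxxxxxxxxxx..xxxxxxxxxxxxxx
221 .............................x#############################xxxxxxxxxxxxxxxxxxOOOOOOOOOOOO..xxxxxxxxxxxxxxxxxx..xxxxxxxxxx.xxx
227 ..............................#############################xxxx..............OOOOOOOOOOOOOO..................................
233 ..............................#############################xxxx..............OOOOOOOOOOOOOO..................................
239 ..............................#############################xxx..............xOOOOOOOOOOOO
[... 1442 characters left out ...]
.x###########x.....xxxxx
311 xx############x.............x####################################xxxxxxxxxxxxxxx.OOOOOOO.xxx............############x...xxxxx
317 #############...............#####################################xxxxxxxxxxxxxxxxxxxxx...................############x...xxxx
323 ###########x...........x...######################################xxxxxx...................................#############xxxxxx
329 ##########..............xTTTTTTTT##########################TTTTTTTTTTT#x...................................x#############xxxx
-1 0.014 [208. 232.]
-1 0 [203. 240.]
-1 -0.02 [196. 253.]
-1 -0.04 [186. 270.]
1 0.014 [342. 232.]
1 0 [346. 240.]
1 -0.02 [353. 254.]
1 -0.04 [362. 270.]
```

carry_out --deltas '[[8,[0,0,-0.3],[0,0,0]],[8,[0,0,-0.3],[0,0,0]],[8,[0,0,-0.3],[0,0,0]],[8,[0,0,-0.3],[0,0,0]],[8,[0,0,-0.2],[0,0,0]],[8,[0,0,0],[0,0,0]],[8,[0,0,0],[0,0,0]]]'

```text
time_s: 17.38
ee_pos: [0.5053, 0.1266, 0.0346]
tool_rot: [[-0.251, 0.968, -0.0], [0.968, 0.251, -0.0], [0.0, -0.0, -1.0]]
force: [1.0, 0.4, -0.5]
gripper_width: 0.852
```

carry_out --deltas '[[7,[0,0,0],[0,0,0]],[6.5,[0,0,0],[0,0,0]],[6.2,[0,0,0],[0,0,0]],[6,[0,0,0],[0,0,0]],[5.8,[0,0,0],[0,0,0]],[5.6,[0,0,0],[0,0,0]],[5.4,[0,0,0],[0,0,0]],[5.3,[0,0,0],[0,0,0]],[5.2,[0,0,0],[0,0,0]],[5.2,[0,0,0],[0,0,0]],[5.2,[0,0,0],[0,0,0]]]' --grip_force 7

```text
time_s: 18.3
ee_pos: [0.5039, 0.1262, 0.0349]
tool_rot: [[-0.252, 0.968, -0.002], [0.968, 0.252, -0.001], [-0.0, -0.002, -1.0]]
force: [-3.8, -2.3, 5.7]
gripper_width: 0.562
```

```bash
cat > n.py <<'E'
from m import *
W=cams.camera('wrist');s=sensors.get_state();print(s['time_s'],s['gripper_width'],s['gripper_width']*94,s['ee_pos'],s['force'])
amap(W['pixels'],100,150,200,500,8);print();amap(W['pixels'],197,320,160,410,6)
E
python3 n.py
```

```text
18.35 0.5612520449166769 52.75769222216763 [0.50391945 0.12617918 0.03488588] [-3.3946281  -0.99534013  5.33442819]
100 .......OYYYYYYYYYOY.........................xYOYYYYYYYYOO.............................................................................................
108 ..........YOYOYYYY...........................xx.YYYYYYY....................................................................YYYYYYYOYOYOOOYOYOOOOOOYYYY
116 .xTTTTTTTTTTTTTTTTTTTTTTTTTTTTTTTTTTTTTTTTTTTTTTTTTTTTTTTTTTTTTTTTTTTTTTTTTTTTTTTTTTTTTTTTTTTTTTTTTTTTTTTTTTTTTTTTTTTTTTTTTTTTTTTTTTTTTTTTTTTTTTT..YYY
124 TTTTTTTTTTTTTTTTTTTTTTTTTTTTTTTTTTTTTTTTTTTTTTTTTTTTTTTTTTTTTTTTTTTTTTTTTTTTTTTTTTTTTTTTTTTTTTTTTTTTTTTTTTTTTTTTTTTTTTTTTTTTTTTTTTTTTTTTTTTTTTTTTTTTTT
132 TTTTTTTTTTTTTTTTTTTTTTTTTTTTTTTTTTTTTTTTTTTTTTTTTTTTTTTTTTTTTTTTTTTTTTTTTTTTTTTTTTTTTTTTTTTTTTTTTTTTTTTTTTTTTTTTTTTTTTTTTTTTTTTTTTTTTTTTTTTTTTTTTTTTTT
140 TTTTTTTTTTTTTTTTTTTTTTTTTTTTTTTTTTTTTTTTTTTTTTTTTTTTTTTTTTTTTTTTTTTTTTTTTTTTTTTTTTTTTTTTTTTTTTTTTTTTTTTTTTTTTTTTTTTTTTTTTTTTTTTTTTTTTTTTTTTTTTTTTTTTTT
148 TTTTTTTTTTTTTTTTTTTTTTTTTTTTTTTTTTTTTTTTTTTTTTTTTT
[... 2131 characters left out ...]
OOOOOOOOOOOOxxxxxx................................
293 ..........xxxxxxxxx.xxxx#####################################xxxxxxxxxxx.OOOOOOOOOOOOOOx##xxxx..........xxxx.................
299 ........xxxxxxxxxxxxxxx######################################xxxxxxxxxxxxOOOOOOOOOOOOOO##x####x........xxxxxx......xxxxxxxxxx
305 ......xxxxxxxxxxxxxxxx########.##############################xxx.........OOOOOOOOOOOOOOx########.......xxxxxxxx..xx..xxxxxxxx
311 .....xxxxxxxxxxxxxxxx########..##############################xxxxxxxxxxxxOOOOOOOOOOOOOOx#########x.....xxxxxxxxxxxxx.........
317 ....xxxxxxxxxxxxxxx#########xxx##############################xxxxxxxxxxxxxOOOOOOOOOOOOYxx#########x....xxxxxxxxxxxx..x#######
```

Now the trigger is truly pressed: the gap shrank by about 7 mm and the opening is 52.8 mm. Holding for over a second.

carry_out --deltas '[[5.2,[0,0,0],[0,0,0]],[5.2,[0,0,0],[0,0,0]],[5.2,[0,0,0],[0,0,0]],[5.2,[0,0,0],[0,0,0]],[5.2,[0,0,0],[0,0,0]],[5.2,[0,0,0],[0,0,0]],[5.2,[0,0,0],[0,0,0]],[5.2,[0,0,0],[0,0,0]],[5.2,[0,0,0],[0,0,0]],[5.2,[0,0,0],[0,0,0]],[5.2,[0,0,0],[0,0,0]],[5.2,[0,0,0],[0,0,0]]]'

```text
time_s: 19.35
ee_pos: [0.5039, 0.1262, 0.0349]
tool_rot: [[-0.252, 0.968, -0.002], [0.968, 0.252, -0.001], [-0.0, -0.002, -1.0]]
force: [-2.9, -1.6, 5.3]
gripper_width: 0.566
```

```bash
python3 n.py | sed -n '1p;12,16p'; python3 - <<'E'
from h import *
W=cams.camera('wrist');T=cams.camera('top')
p,f,r=fit(GUN,[(W,hsv(W['pixels'],*TEAL))],(.5023,.1802,.2567),.04,21);print('wrist gun',p.round(4),f)
H=W['pixels'];Y=np.argwhere(hsv(H,(22,150,120),(34,255,255))[150:200,250:480]);print('tab cols',Y.min(0)+[150,250],Y.max(0)+[150,250],len(Y))
E
```

```text
19.4 0.5605844265292415 52.694936093748694 [0.5039351  0.12619451 0.0348862 ] [-3.80507558 -1.48551475  4.80100683]
209 ..................TTTTTTTTTTTTTTTTTTTTTTTTTTTTTTTTTTTTTTTTTTTTTTTTTTTTTTTTTTTTTTTTTTTTTTTTTTTTTTTTTTTTTTTTTTTTTTTTTTTTTTTTTTT
215 ......................TTTTTTTTTTTTTTTTTTTTTTTTTTTTTTTTTTTTTTTTTTTTTTTTTTTTTTTTTTTTTTTTTTTTTTTTTTTTTxxxxxTTTTTTTTTTTTTTTTTTTTT
221 .............................###############################xxxxxxxxxxxxxxOOOOOOOOOO.xxxxxxxxxxxxxxxxxxxxxxxxxxxxxxxxxxxxxxxx
227 .............................###############################xxxxxxxxxxxxxOOOOOOOOOOOOOxxxxxxxxxxxxxxxxxxxxxxxxxxxxxxxxx.x....
233 .............................###############################xxxxx........OOOOOOOOOOOOOO......................................
wrist gun [0.5072 0.1836 0.2705] -0.7071343689861432
tab cols [155 401] [186 424] 687
```

carry_out --deltas '[[5.2,[0,0,0],[0,0,0]],[5.0,[-0.1,0,0],[0,0,0]],[4.8,[-0.1,-0.05,0],[0,0,0]],[4.6,[-0.1,0,0],[0,0,0]],[4.4,[-0.1,-0.05,0],[0,0,0]],[4.3,[0,0,0],[0,0,0]],[4.3,[0,0,0],[0,0,0]],[4.3,[0,0,0],[0,0,0]]]' --grip_force 30

```text
time_s: 20.17
ee_pos: [0.5009, 0.1254, 0.035]
tool_rot: [[-0.251, 0.968, -0.001], [0.968, 0.251, -0.0], [-0.0, -0.001, -1.0]]
force: [-2.5, -1.7, 5.3]
gripper_width: 0.466
```

```bash
cat > t.py <<'E'
from h import *
W=cams.camera('wrist');s=sensors.get_state();print(s['time_s'],s['gripper_width']*94,s['ee_pos'],s['force'])
p,f,r=fit(GUN,[(W,hsv(W['pixels'],*TEAL))],(.5053,.182,.2567),.04,21);print('wrist gun',p.round(4),f)
H=W['pixels'];Y=np.argwhere(hsv(H,(22,150,120),(34,255,255))[150:200,250:480]);print('tab cols',Y.min(0)+[150,250],Y.max(0)+[150,250],len(Y))
E
python3 t.py; python3 n.py | sed -n '16,20p'
```

```text
20.2167 43.936901915331255 [0.50094889 0.12538951 0.03495375] [-3.63559755 -2.37928417  5.27379922]
wrist gun [0.5056 0.1832 0.2714] -0.6981193567727033
tab cols [154 392] [185 417] 691
233 ..................................###############################xxx..OOOOOOOOOOOOOO.........................................
239 ..................................###############################xxxx.OOOOOOOOOOOOOO.........................................
245 ..................................###############################xxx..OOOOOOOOOOOOOO.........................................
251 ..................................###############################xx...OOOOOOOOOOOOOO.........................................
257 ..................................x##############################xxx..OOOOOOOOOOOOOO.........................................
```

The gap is down to about 6 mm, the yellow tab has moved back and the jaws read 44–46 mm, so the trigger is at the stop. Holding for over a second.

carry_out --deltas '[[4.3,[0,0,0],[0,0,0]],[4.3,[0,0,0],[0,0,0]],[4.3,[0,0,0],[0,0,0]],[4.3,[0,0,0],[0,0,0]],[4.3,[0,0,0],[0,0,0]],[4.3,[0,0,0],[0,0,0]],[4.3,[0,0,0],[0,0,0]],[4.3,[0,0,0],[0,0,0]],[4.3,[0,0,0],[0,0,0]],[4.3,[0,0,0],[0,0,0]],[4.3,[0,0,0],[0,0,0]],[4.3,[0,0,0],[0,0,0]]]'

```text
time_s: 21.27
ee_pos: [0.5009, 0.1254, 0.0349]
tool_rot: [[-0.251, 0.968, -0.001], [0.968, 0.251, -0.0], [-0.0, -0.001, -1.0]]
force: [-3.4, -3.1, 6.0]
gripper_width: 0.468
```

carry_out --deltas '[[5,[0,0,0],[0,0,0]],[6,[0,0,0],[0,0,0]],[7,[0,0,0],[0,0,0]],[8,[0.2,0,0],[0,0,0]],[8,[0.2,0.1,0],[0,0,0]],[8,[0,0,0],[0,0,0]],[8,[0,0,1],[0,0,0]],[8,[0,0,2],[0,0,0]],[8,[0,0,3],[0,0,0]],[8,[0,0,3],[0,0,0]],[8,[0,0,3],[0,0,0]],[8,[0,0,0],[0,0,0]]]'

```text
time_s: 22.27
ee_pos: [0.5094, 0.1272, 0.1614]
tool_rot: [[-0.251, 0.968, 0.012], [0.968, 0.251, 0.001], [-0.002, 0.012, -1.0]]
force: [0.4, 0.6, 1.0]
gripper_width: 0.852
```

```bash
python3 - <<'E'
from m import *
W=cams.camera('wrist');s=sensors.get_state();print(s['time_s'],s['gripper_width']*94,s['ee_pos'],s['force'])
for z in (.036,.04,.046):
    p,f,r=fit(GUN,[(W,hsv(W['pixels'],*TEAL))],(.5043,.182,.2567),z,21);print(z,'gun',p.round(4),f)
amap(W['pixels'],60,330,160,410,6)
E
```

```text
22.3167 80.32312542212267 [0.50779097 0.12694761 0.15868609] [ 0.416314   -0.27253099  0.86877647]
0.036 gun [0.5019 0.1826 0.2413] -0.800239695495176
0.04 gun [0.5021 0.184  0.2425] -0.7784196177173116
0.046 gun [0.5033 0.1845 0.2248] -0.7473068847328224
60 .............................................................................................................................
66 .............................................................................................................................
72 .............................................................................................................................
78 .............................................................................................................................
84 .............................................................................................................................
90 .............................................................................................................................
96 .....................................YYYOO.................OYYYOY..
[... 4298 characters left out ...]
xxxxxxxxxxxxxxxxxxxxxxxxx###########x.....xxxxxxxx
300 xxxxx###########.............xxxxxxxxxxxxxxxYYYYYxxxxxxxxxxxx.xx...x.................................############x....xxxxxxx
306 xxx############....................x...x......xxx...xx..x....x......x.....x...................xx....x.x###########xx.....xxxx
312 x#############........................x.x.......x....x.x......x....x.x...................x...........xx.############xx....xxx
318 ############...........................................x....xx..xx..........x.................x...x.xx.x.#############xxxxxxx
324 ###########......................x........x....x...x..x..x......x..........x....x..........x.....x.......xx#############xxxxx
```

Trigger back out, gun in the nest, fingers clear. I'll let the arm settle, check the bystanders and hand in.

carry_out --deltas '[[8,[0,0,1],[0,0,0]],[8,[0,0,0],[0,0,0]],[8,[0,0,0],[0,0,0]],[8,[0,0,0],[0,0,0]],[8,[0,0,0],[0,0,0]]]'

```text
time_s: 22.73
ee_pos: [0.5047, 0.1265, 0.1638]
tool_rot: [[-0.251, 0.968, -0.002], [0.968, 0.251, -0.0], [0.0, -0.002, -1.0]]
force: [-0.2, 0.5, -0.4]
gripper_width: 0.851
```

```bash
python3 - <<'E'
from h import *
c=cams.camera('scene')
for t in ['pin_vise','solder_spool','dish','tweezers','flux_jar','bench_brush']: print(t,[np.round(r['xy']).tolist() for r in cams.mark_of('scene',t)[:2]])
s=sensors.get_state();print(s['time_s'],s['ee_pos'],s['force'],abs(s['qvel']).max())
print(workorder.close_job())
E
```

```text
pin_vise [[280.0, 286.0]]
solder_spool [[186.0, 222.0]]
dish [[312.0, 222.0]]
tweezers [[471.0, 294.0], [281.0, 287.0]]
flux_jar [[146.0, 205.0]]
bench_brush [[185.0, 175.0]]
23.0833 [0.5053574  0.12657517 0.1646453 ] [ 0.77755527 -0.04902104  0.06872742] 0.0033647067987804
the job is handed in; nothing more can be done
None
```

The gun is lying in the nest with its trigger released, and I handed the job in at about 23 s; it reported no verdict.

**What I did:** I carried the large teal gun by its housing, laid it between the pins and let go. Then I took it again across the handle back and the trigger:
- **Pressure point:** 7 N, jaws at 52.7 mm, held for over 1 s.
- **Stop:** 30 N, jaws at about 44 mm, held for over 1 s.

**Last checks:**
- **Gun:** about 4 mm from the nest pose.
- **Trigger:** the gap to the handle is back to about 19 mm, so it has sprung out.
- **Yellow tab:** it moved back at the stop and is forward again.
- **Fingers:** clear of the gun, with wrist force near zero.
- **Bystanders:** all marked within about 4 pixels of where they started.

**What disagreed:**
- **First pinch missed:** at the nominal height the fingers passed over the trigger and only nudged the gun a few mm. In the wrist view the fingertips stood about 20 mm above the TCP, not 14 mm below it. I opened, went 24 mm lower and squeezed again. The trigger was not pressed before that.
- **Jaw reading at the stop:** 44 mm against the stated 46 mm. A reading offset or tilted pads could explain it.
- **Pictures:** the viewer's limit of 12 ran out after the first pinch, so everything after that was checked from colour maps and model fits of the camera images, not by eye.

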